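# Click a sealed check standard into a turbidity meter and take its reading

## Robot

A 6-joint arm with a two-finger parallel gripper is mounted at the origin on the work surface. World frame = base frame: x ahead of the robot, y to its left, z up, the work surface at z = 0. Lengths are in m, angles in rad, forces in N, time in s.
With the tool pointing down it reaches from about 0.25 to 0.85 m from the base axis. Payload 12.5 kg.
Tool frame: the origin (TCP) lies at the very end of the fingers, on their centre line; the grasp point (between the pads) lies 19 mm behind it; x points along the fingers, y is the direction in which the jaws open and shut, and the axes are right-handed (so a half turn about x gives the same grasp; the last joint's range is limited). The gripper opens to 93 mm and grips with 3 to 60 N. Pads are 15 mm wide; open, the fingers measure 128 mm over their backs; the gripper's body (75 mm by 188 mm) begins 65 mm behind the grasp point.
Start: joints at [1.264, 0.351, 1.652, -0, 1.139, -0.085], TCP at [0.121, 0.537, 0.219] pointing down, gripper open.
Joint ranges: [-2.75, 2.75], [-0.79, 2.1], [0.01, 2.65], [-1.57, 4.71], [0.07, 3.14], [-2.87, 2.87]. Speed limits (rad/s): [2.22, 2.22, 2.79, 3.14, 3.14, 3.14].

## Interface

Orientations are given as [roll, pitch, yaw] about the fixed x, y, z axes, in that order (R = Rz(yaw) Ry(pitch) Rx(roll)).
In Python, from rig import r gives the robot as it stands.
- The arm moves only by the tool send_rows, never from a script. Its argument "commands" is a list of rows, each a list of 2 entries, a list of its own where there are three numbers: the shift along the world's x, y, z in cm, then the turn about the world's z in rad. In form: [[[dx, dy, dz], turn], ...]. A call has 1 to 12 rows; each row is the pose to reach, as a shift and turn from the pose commanded when the call began; what a row does not reach only later rows make up. A row lasts 1/8 s, in which the tool goes at most 62.5 mm and 10.7 degrees, less where a joint would pass 70% of its speed; a pose out of reach is approached as far as the arm can. A call with a gripper value outside its range is refused whole. "claw" is the gripper's target within -1 to 1 (shut at 1, half-way at 0, fully open at -1), set as the call begins (left out, the last holds). The fingers move at their own pace and stop on an object; "newtons" is the grip in N (left out, the last holds). Time passes only in rows, so rows that repeat a pose let the fingers close. It gives the time, the measured TCP pose, the force and the opening at its end, in the units of the state.
- r.read_state(): the state, without advancing time (a new reading comes with each control period).
- r.camera(name): name is "scene" or "top"; returns a dict with "image" (400x640x3 uint8, red, green, blue), "intrinsics" (3x3 intrinsics, pixels), "dist" ([k1, k2, p1, p2, k3] as OpenCV has them; the pictures are not rectified), "T" (4x4, takes a point from camera to world coordinates). Camera axes: x right, y up, looking along -z (the intrinsics and any distortion apply to the point x, -y, -z); pixel columns grow to the right and rows downward; lengths in m; the calibration is good to about 2 mm. A picture is of the moment at which its call begins. There is no depth.
- r.job_done(): hands the job in, once; it reports no verdict.
The state is a dict: "time_s": time; "q": joint angles; "qd": joint speeds; "effort": joint torques, N m; "tcp_pos": TCP position; "tool_rot": TCP orientation; "contact_force": force on the tool from outside, world axes, zero at the start; "moment": the same for the moment, N m; "finger_gap": finger opening in m.
Only numpy, scipy, OpenCV 4.12 (cv2) and the standard library are available. Lean on these libraries where they do the work, as an engineer would, in place of code of your own. Each camera call takes 0.05 s, during which the arm holds its last target.

## Task

Take the check reading of the blue-capped sealed standard: lift it out of the rack, put it into the turbidity meter's well and press it down until you feel its foot snap past the spring balls and it is fully home, and let go. Then swing the light-shield lid fully shut, and only with the lid shut press the green READ key until it snaps through and clicks, then let it come back up. It is glass and an instrument: press firmly enough to pass each snap but do not force anything against its stop (stay below about 20 N), press no other key, and leave the other standards and things on the bench alone.

Things in the scene. Friction and masses are not known exactly. Their poses are not given: they have to be found in the camera images.
- std_blue: The standard to use: upright glass cell 92 mm tall, about 60 g, in one of the rack's holes. Blue ribbed cap 25 mm across from 62 to 92 mm up (grip it there), glass 23.6 mm across below. Black foot: end 19 mm across, cone to a 24.8 mm bead at 4.5 to 5.5 mm up, then a 19.6 mm neck at 7.5 to 16 mm. Origin: centre of its underside, z up along the cell. No pose while held.
- rack: White block, fixed, 200 (its x) x 60 (its y) x 34 mm high, origin at the centre of its underside. Four holes along its x axis at -72, -24, 24, 72 mm, 24 mm deep, hold the four standards (blue, white, yellow, red caps, same shape, in any order), which stand 68 mm out of it. Fingers closing along the rack's y axis have room.
- meter: Turbidity meter, fixed, light grey box 200 (its x) x 240 (its y) x 85 mm high, front to its -x, plus an 18 mm nose. Origin: centre of its underside. On its flat top, in its x, y: well at (52, 50) mm, lid hinged behind it, three keys in a row at x = -35 mm (green READ at y = -45, grey keys at y = -3 and -87), a flat display at the back right.
- well_mouth (a point): Centre of the round mouth of the well, on the meter's top face; axes as the meter's. Hole 26 mm in diameter, straight down. Its floor is an adjustable stage, somewhere between 44 and 56 mm below the mouth, not measured and not seen from outside: feel for it. The standard's cap then stands 36 to 48 mm out of the meter's top.
- cell_switch (a joint): Cell-present switch, a soft pin (under 0.3 N) in the floor of the well: travel in m, 0 with no cell, 0.003 with the standard's underside down on the floor. Four sprung balls in the wall just above that floor meet the foot's cone about 7 mm above home, resist with a peak of about 6 to 9 N, then snap over the bead under 3 mm above home and pull the cell down to the rigid floor.
- lid (a joint): Light-shield lid angle in rad: 0 fully shut; starts open at 1.65 to 1.9 (standing up behind the well) and stays where it is left (friction, about 0.6 N at its edge). Opens up and back about a hinge along the meter's y axis. A dark box open underneath; shut, it reaches 76 mm forward of the hinge (meter -x), is 60 mm wide and 53 mm high, and covers the well and cap.
- lid_hinge (a point): Middle of the lid's hinge line, 38 mm behind the well's centre and 1 mm above the meter's top, which ends 10 mm behind it; axes as the meter's.
- lid_edge (a point): Middle of the lid's upper front edge (when shut: 76 mm ahead of the hinge line and 53 mm above it); moves with the lid.
- read_key (a joint): Travel of the green READ key in m: 0 up, 0.004 down on its hard stop. A snap dome: the force rises to a peak of about 6 to 8 N at 1.5 mm, then it gives way with a click, dips to about 2 N just before the stop and lands on the stop; comes back up when let go.
- read_key_top (a point): Centre of the flat top of the green READ key (18 mm across), 7 mm above the meter's top when up; pressed straight down. Grey keys 42 mm to either side.
- up_key (a joint): Travel of the grey key on the meter's +y side of READ, m, 0 up, 0.004 down; leave alone.
- menu_key (a joint): Travel of the grey key on the meter's -y side of READ, m, 0 up, 0.004 down; leave alone.
- std_white: Standard with a white cap, same shape, in the rack; leave alone.
- std_yellow: Standard with a yellow cap, same shape, in the rack; leave alone.
- std_red: Standard with a red cap, same shape, in the rack; leave alone.
- amber_flask: Small amber volumetric flask, 60 mm across, 128 mm tall, origin at its underside; leave alone.
- salt_jar: White plastic jar with a blue cap, 76 mm across, 125 mm tall, origin at its underside; leave alone.
- weigh_dish: Shallow aluminium weighing dish, 64 mm across, 14 mm high; leave alone.
- spatula: Steel weighing spoon, 170 mm long, lying on the bench; leave alone.
Not all that is in view belongs to the job. What is shaped like the std_blue but purple or turquoise is not meant.

How it is judged:
On the way, in this order (a step that is already met when the one before it is completed fails the run):
1. the blue-capped standard is snapped fully home in the well and let go (value of joint cell_switch above 0.002 m and horizontal distance between std_blue and well_mouth below 0.004 m and z of std_blue in the frame of well_mouth below -0.04 m and angle between std_blue's own z axis and vertical below 0.06 rad and contact force between the fingers and std_blue below 0.2 N), for 0.2 s.
2. the lid is fully shut over it (value of joint cell_switch above 0.002 m and horizontal distance between std_blue and well_mouth below 0.004 m and z of std_blue in the frame of well_mouth below -0.04 m and angle between std_blue's own z axis and vertical below 0.06 rad and value of joint lid below 0.05 rad), for 0.1 s.
3. the READ key is pressed through its snap (all of step 2 and value of joint read_key above 0.003 m), for 0.05 s.
At the end, for the whole second after the job is handed in: The blue-capped standard is at rest, home in the well (cell switch over 2 mm down, within 4 mm of the axis of the well, upright within 3.4 degrees), the lid shut (within 0.05 rad), READ back up (within 0.8 mm), all other standards and loose things within 15 mm of where they were (all of step 2 and value of joint read_key below 0.0008 m and linear speed of std_blue below 0.02 m/s and distance of each of std_white, std_yellow, std_red, amber_flask, salt_jar, weigh_dish, spatula from where it was at the start of the episode below 0.015 m); the robot touches nothing.
It fails at once if the standard is pressed against the meter with more than 25 N (contact force between std_blue and meter above 25 N).
It fails at once if the robot pushes on the meter, its lid or its keys with more than 25 N (contact force between any of the fingers, the arm and meter above 25 N).
It fails at once if the READ key is pressed while the lid is open (value of joint read_key above 0.0015 m and value of joint lid above 0.1 rad).
It fails at once if a grey key is pressed (value of joint any of up_key, menu_key above 0.002 m).
It fails at once if another standard or loose thing is moved by more than 30 mm (distance of any of std_white, std_yellow, std_red, amber_flask, salt_jar, weigh_dish, spatula from where it was at the start of the episode above 0.03 m).
It also fails if it takes over 72 s, if anything falls off the work surface, if the arm or the gripper's body presses on something with over 40 N, if the wrist force passes 120 N, or if a joint passes its speed limit or range.

## Working session

There is one attempt and no reset: what is moved stays moved. The work goes in short steps, Python scripts to look and compute and a tool call to move; the robot and the scene stay as the last step left them, time stands still between calls to the robot, and variables do not carry over. Pictures are saved under pics/ and viewed, and the job is handed in when it is done.

Besides the shell and the picture viewer there is one more tool, called after ">>>" as name(argument=value, ...), one argument or row to a line, values as JSON. send_rows: Moves the arm, as the interface text tells. Its arguments: {"type":"object","properties":{"commands":{"type":"array"},"claw":{"type":"number"},"newtons":{"type":"number"}},"required":["commands"]}

```bash
mkdir -p pics; ls; python3 - <<'E'
from rig import r
import cv2,numpy as np,pickle
print(r.read_state())
for n in("scene","top"):
    c=r.camera(n); cv2.imwrite(f"pics/{n}0.png",c["image"][:,:,::-1]); pickle.dump(c,open(f"{n}0.pkl","wb"))
    print(n,c["intrinsics"],c["dist"],c["T"])
E
```

```text
pics
{'time_s': 0.0, 'q': array([ 1.26439401e+00,  3.51251698e-01,  1.65243228e+00,  2.34854656e-05,
        1.13907125e+00, -8.46028506e-02]), 'qd': array([ 0.00039439, -0.00160422,  0.00012253,  0.00014957, -0.00176653,
       -0.00039716]), 'effort': array([-8.49432654e-04, -4.97315884e+01, -2.85251570e+01,  6.97725546e-02,
        2.59342999e-02, -1.05660308e-04]), 'tcp_pos': array([0.12085931, 0.53620641, 0.21808984]), 'tool_rot': array([-1.67373491,  1.56963355, -1.89554422]), 'contact_force': array([ 0.35115742, -0.77142017, -0.24364967]), 'moment': array([ 0.02097376,  0.05537004, -0.03537564]), 'finger_gap': 0.09325114873756347}
scene [[443.04098795   0.         318.48254006]
 [  0.         443.04098795 198.10753482]
 [  0.           0.           1.        ]] [0.01757314 0.         0.         0.         0.        ] [[-0.33975492 -0.62490458  0.70289463  1.34621585]
 [ 0.94047848 -0.21923849  0.25968196  0.29058572]
 [-0.00817489  0.7492855   0.66219666  0.86046243]
 [ 0.          0.          0.          1.        ]]
top [[363.4237235    0.         319.89261122]
 [  0.         363.4237235  200.03214926]
 [  0.           0.           1.        ]] [-0.02718547  0.          0.          0.          0.        ] [[-0.02711875  0.99521217 -0.09390058  0.4327352 ]
 [-0.9994899  -0.02858001 -0.01425189  0.01128749]
 [-0.01686733  0.09346618  0.99547957  1.03213971]
 [ 0.          0.          0.          1.        ]]
```

View pics/scene0.png

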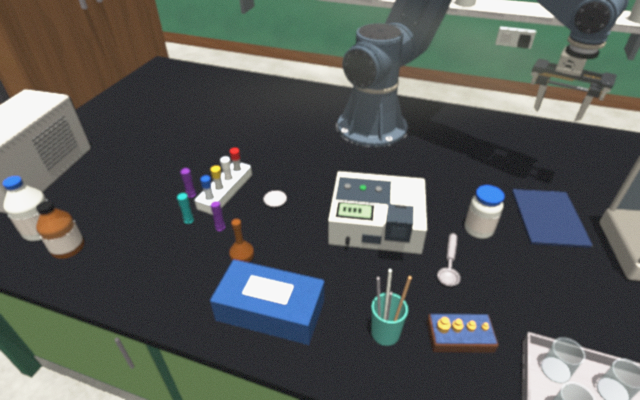

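View pics/top0.png

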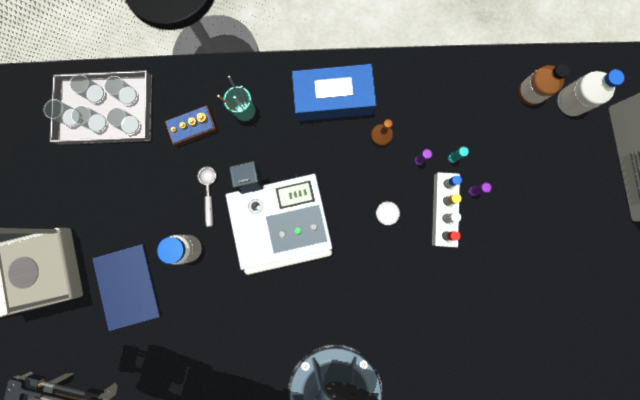

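Candidates for "blue cap standard" (top view): cell in the rack at (456,180); purple at (486,188) and (426,155); turquoise at (459,154); the salt jar's blue cap at (172,249); the bottle's blue cap at (615,77). The description picks the rack cell at (456,180), which is (207,181) in the scene view. Checking it in close crops.

```bash
cat > h.py <<'E'
import cv2,numpy as np,pickle
def load(n): return pickle.load(open(n+".pkl","rb"))
def snap(n,tag):
    from rig import r
    c=r.camera(n); cv2.imwrite(f"pics/{n}{tag}.png",c["image"][:,:,::-1]); pickle.dump(c,open(f"{n}{tag}.pkl","wb")); return c
def ray(c,uv):
    p=cv2.undistortPoints(np.array([[uv]],float),c["intrinsics"],np.array(c["dist"])).ravel()
    d=c["T"][:3,:3]@np.array([p[0],-p[1],-1]); return c["T"][:3,3],d/np.linalg.norm(d)
def onz(c,uv,z):
    o,d=ray(c,uv); return o+d*(z-o[2])/d[2]
def tri(c1,u1,c2,u2):
    o1,d1=ray(c1,u1);o2,d2=ray(c2,u2)
    s=np.linalg.lstsq(np.c_[d1,-d2],o2-o1,rcond=None)[0]
    a=o1+s[0]*d1;b=o2+s[1]*d2; return (a+b)/2,np.linalg.norm(a-b)
def proj(c,P):
    T=np.linalg.inv(c["T"]);q=T[:3,:3]@np.asarray(P,float)+T[:3,3]
    return cv2.projectPoints(np.array([[q[0],-q[1],-q[2]]]),np.zeros(3),np.zeros(3),c["intrinsics"],np.array(c["dist"]))[0].ravel()
def crop(n,x0,y0,w,h,s,out):
    im=load(n)["image"][y0:y0+h,x0:x0+w,::-1]; cv2.imwrite(out,cv2.resize(im,None,fx=s,fy=s,interpolation=cv2.INTER_CUBIC))
E
python3 - <<'E'
from h import *
crop("top0",410,140,100,115,5,"pics/ct_rack.png")
crop("scene0",160,130,110,100,6,"pics/cs_rack.png")
crop("top0",220,155,120,120,5,"pics/ct_met.png")
crop("scene0",320,160,120,95,6,"pics/cs_met.png")
E
```

```text
(no output)
```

View pics/ct_rack.png

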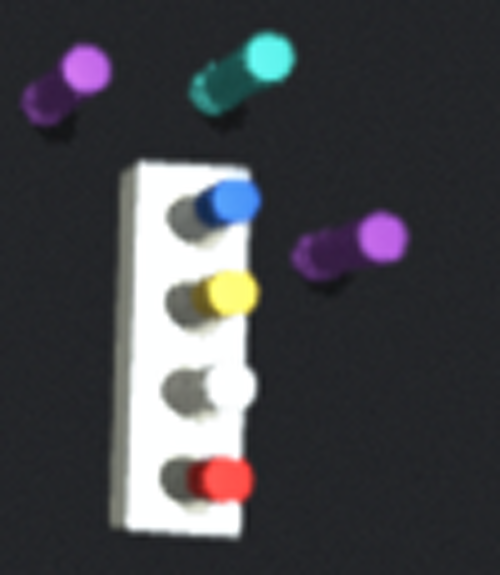

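View pics/cs_rack.png

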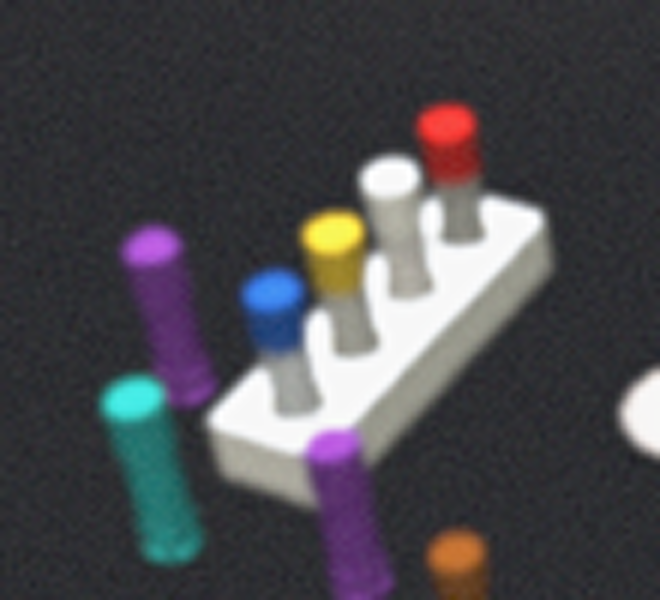

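View pics/ct_met.png

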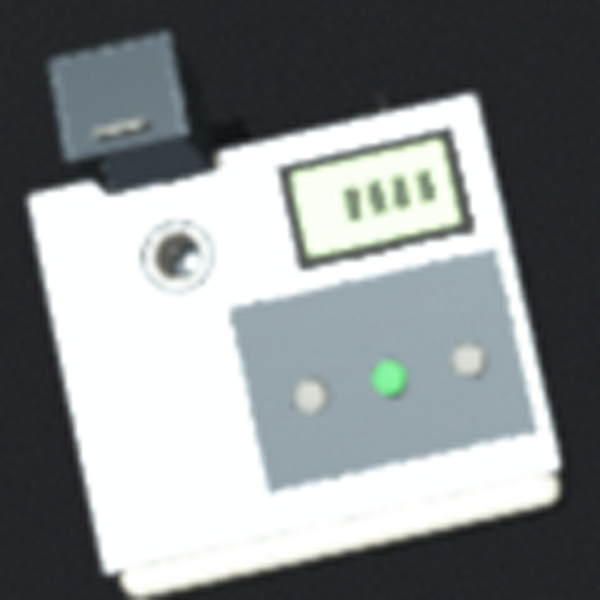

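View pics/cs_met.png

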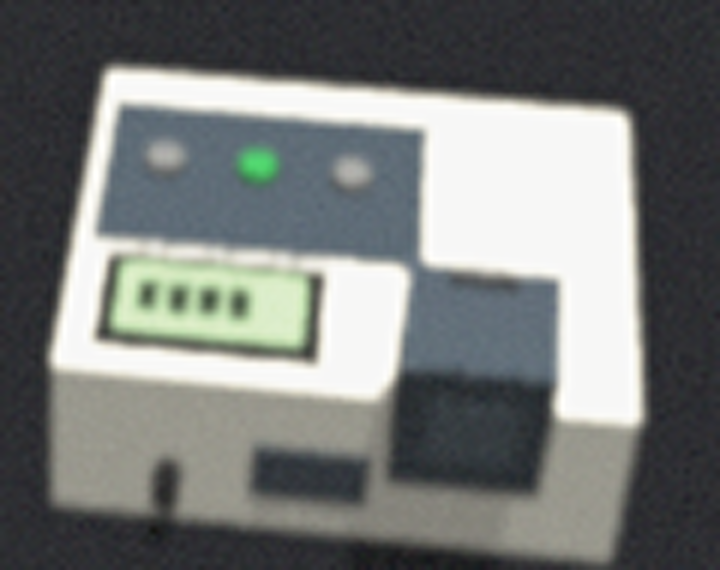

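The crops show the blue-capped cell at the far end of the rack: top view (456,180), scene view (205,180). It is clearly not purple or turquoise. The lid stands open behind the well mouth, which is at top view (255,206), and READ is at (298,231). Next I'll measure positions.

```bash
cat > meas.py <<'E'
from h import *
t=load("top0");s=load("scene0")
def blobs(c,lo,hi,roi,mn=8):
    x,y,w,h=roi; hsv=cv2.cvtColor(np.ascontiguousarray(c["image"][y:y+h,x:x+w]),cv2.COLOR_RGB2HSV)
    m=cv2.inRange(hsv,lo,hi); n,l,st,ce=cv2.connectedComponentsWithStats(m)
    return [(ce[i]+[x,y],st[i,4]) for i in range(1,n) if st[i,4]>=mn]
R=(410,140,100,115);S=(160,130,110,100)
for nm,lo,hi in [("blue",(105,130,190),(120,255,255)),("yel",(20,100,200),(35,255,255)),("red",(0,150,200),(8,255,255)),("pur",(125,80,140),(150,255,255)),("turq",(80,80,190),(95,255,255))]:
    bt=blobs(t,lo,hi,R);bs=blobs(s,lo,hi,S)
    print(nm,"T",[(b[0].round(1),b[1],onz(t,b[0],.102 if nm in("blue","yel","red") else .092).round(4)) for b in bt]);print("   S",[(b[0].round(1),b[1],onz(s,b[0],.102 if nm in("blue","yel","red") else .092).round(4)) for b in bs])
    if bt and bs and nm!="pur": print("   tri",tri(t,bt[0][0],s,bs[0][0]))
gt=blobs(t,(50,80,150),(75,255,255),(270,210,60,50));gs=blobs(s,(50,100,120),(75,255,255),(340,175,60,17))
print("green",[(b[0],b[1],onz(t,b[0],.092)) for b in gt],[(b[0],b[1],onz(s,b[0],.092)) for b in gs])
# meter white top
for c,roi in((t,(220,155,120,120)),):
    x,y,w,h=roi; g=cv2.cvtColor(c["image"],cv2.COLOR_RGB2GRAY)[y:y+h,x:x+w]
    print("corners")
for uv in[(220+28/5,155+197/5),(220+475/5,155+93/5),(220+560/5,155+468/5),(220+103/5,155+575/5)]: print(onz(t,uv,.085).round(4))
for uv in[(320+107/6,160+67/6),(320+630/6,160+112/6),(320+643/6,160+425/6),(320+50/6,160+365/6)]: print("s",onz(s,uv,.085).round(4))
print("well",onz(t,(220+177/5,155+256/5),.085))
for uv in [(310,397),(388,378),(468,359)]: print("key",onz(t,(220+uv[0]/5,155+uv[1]/5),.092))
for uv in [(166,157),(258,164),(352,172)]: print("key s",onz(s,(320+uv[0]/6,160+uv[1]/6),.092))
E
python3 meas.py
```

```text
blue T [(array([456.7, 179.6]), np.int32(62), array([ 0.5632, -0.3294,  0.102 ]))]
   S [(array([205.1, 178.3]), np.int32(43), array([ 0.567 , -0.3264,  0.102 ]))]
   tri (array([ 0.56338969, -0.3300026 ,  0.09853459]), np.float64(0.001365206863088385))
yel T [(array([455.9, 198.1]), np.int32(64), array([ 0.5155, -0.3244,  0.102 ]))]
   S [(array([215. , 168.6]), np.int32(48), array([ 0.5199, -0.3228,  0.102 ]))]
   tri (array([ 0.51584282, -0.32576012,  0.09825551]), np.float64(0.00011242482953391723))
red T [(array([455. , 235.6]), np.int32(65), array([ 0.4199, -0.3163,  0.102 ]))]
   S [(array([234. , 150.4]), np.int32(41), array([ 0.424 , -0.3142,  0.102 ]))]
   tri (array([ 0.4197777 , -0.3172763 ,  0.09851023]), np.float64(0.0005413672317301572))
pur T [(array([426.7, 153.4]), np.int32(72), array([ 0.6362, -0.2589,  0.092 ])), (array([486.1, 187.1]), np.int32(71), array([ 0.5428, -0.4086,  0.092 ]))]
   S [(array([184.7, 170.8]), np.int32(46), array([ 0.5462, -0.4064,  0.092 ])), (array([215. , 204.2]), np.int32(43), array([ 0.6415, -0.2549,  0.092 ]))]
turq T [(array([463.5, 1
[... 210 characters left out ...]
010068236060369075))
green [(array([297.325, 230.025]), np.int32(40), array([0.44533212, 0.08511306, 0.092     ]))] [(array([362.5       , 187.33333333]), np.int32(30), array([0.4501736 , 0.08608397, 0.092     ]))]
corners
[0.5441 0.2731 0.085 ]
[0.5924 0.0358 0.085 ]
[ 0.3951 -0.003   0.085 ]
[0.3462 0.2348 0.085 ]
s [ 0.3964 -0.0009  0.085 ]
s [0.349  0.2373 0.085 ]
s [0.5486 0.2765 0.085 ]
s [0.5956 0.0388 0.085 ]
well [0.51068503 0.19446957 0.085     ]
key [0.43514027 0.12496429 0.092     ]
key [0.44383313 0.08443433 0.092     ]
key [0.45249057 0.04287271 0.092     ]
key s [0.45866818 0.0470327  0.092     ]
key s [0.44972986 0.08735121 0.092     ]
key s [0.44123814 0.12838424 0.092     ]
```

```bash
cat > st.py <<'E'
from h import *
from rig import r
from scipy.spatial.transform import Rotation as Ro
def st():
    s=r.read_state(); R=Ro.from_euler('xyz',s["tool_rot"]).as_matrix()
    print("t",round(s["time_s"],2),"tcp",s["tcp_pos"].round(4),"F",s["contact_force"].round(2),"gap",round(s["finger_gap"],4),"yaxis yaw",round(float(np.arctan2(R[1,1],R[0,1])),4),"xaxis",R[:,0].round(3),"q",s["q"].round(2)); return s
if __name__=="__main__": st()
E
python3 st.py
```

```text
t 0.1 tcp [0.1209 0.5362 0.2182] F [-0.15  0.01 -0.01] gap 0.0934 yaxis yaw 1.349 xaxis [-0.    -0.001 -1.   ] q [ 1.26  0.35  1.65  0.    1.14 -0.08]
```

>>> send_rows(
  commands=[
    [[2.5,-5,3],0.13],
    [[44.4,-86.4,3],0.13],
    [[44.4,-86.4,3],0.13],
    [[44.4,-86.4,3],0.13],
    [[44.4,-86.4,3],0.13],
    [[44.4,-86.4,3],0.13],
    [[44.4,-86.4,3],0.13],
    [[44.4,-86.4,3],0.13],
    [[44.4,-86.4,3],0.13],
    [[44.4,-86.4,3],0.13],
    [[44.4,-86.4,3],0.13],
    [[44.4,-86.4,3],0.13],
  ],
  claw=0,
  newtons=35,
)

```text
time_s: 1.6
tcp_pos: [0.4607, -0.1262, 0.2484]
tool_rot: [1.678, 1.571, 1.585]
contact_force: [1.1, 1.3, 0.8]
finger_gap: 0.0465
```

```bash
python3 st.py
```

```text
t 1.6 tcp [ 0.4607 -0.1262  0.2484] F [1.09 1.28 0.77] gap 0.0465 yaxis yaw 1.4784 xaxis [-0.  0. -1.] q [-0.36  0.19  1.79  0.    1.16 -1.84]
```

>>> send_rows(
  commands=[
    [[5,-10,0],0],
    [[10.4,-20.2,-4],0],
    [[10.4,-20.2,-8],0],
    [[10.4,-20.2,-8],0],
    [[10.4,-20.2,-8],0],
    [[10.4,-20.2,-8],0],
  ],
)

```text
time_s: 2.35
tcp_pos: [0.5641, -0.3256, 0.1686]
tool_rot: [2.344, 1.57, 2.253]
contact_force: [-0.9, -0.0, 1.2]
finger_gap: 0.0464
```

```bash
python3 - <<'E'
from st import *
st(); snap("top",1);snap("scene",1)
crop("top1",400,120,130,130,4,"pics/ct1.png");crop("scene1",130,100,150,130,4,"pics/cs1.png")
E
```

```text
t 2.35 tcp [ 0.5641 -0.3256  0.1686] F [-0.92 -0.05  1.17] gap 0.0464 yaxis yaw 1.4789 xaxis [-0.  0. -1.] q [-0.59  0.58  1.42  0.    1.14 -2.07]
```

View pics/ct1.png

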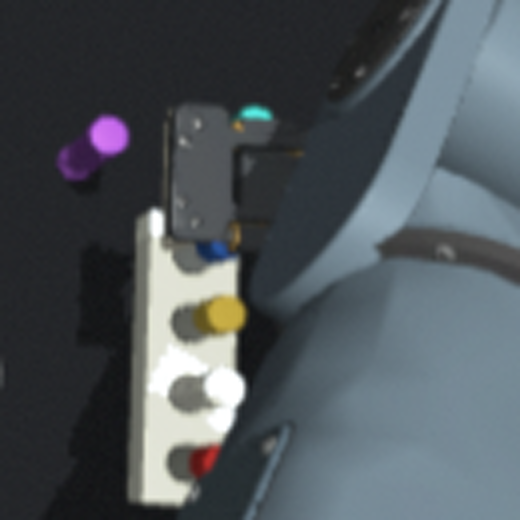

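View pics/cs1.png

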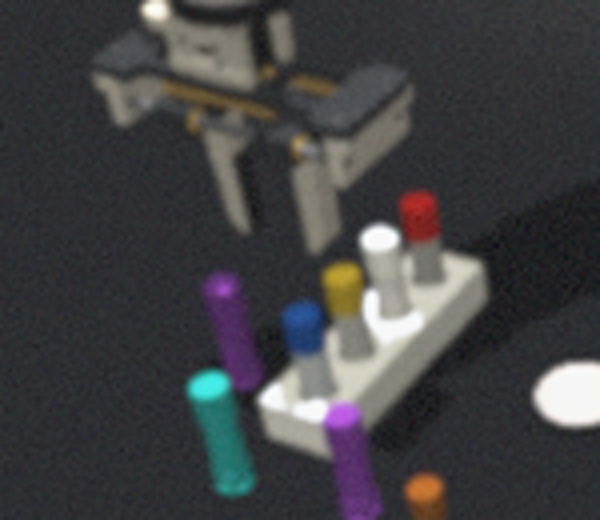

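```bash
python3 - <<'E'
from h import *
s=load("scene1");p=[.5641,-.3256,.1686]
print(proj(s,p))
a=1.4789;u=np.array([np.cos(a),np.sin(a),0])
print(proj(s,p+u*.0232),proj(s,p-u*.0232),proj(s,p+u*.04),proj(s,p-u*.04))
crop("scene1",170,110,60,80,8,"pics/cs1b.png")
E
```

```text
[201.43643313 158.05577558]
[208.72829127 160.24824421] [194.23400704 155.89014801] [214.06550689 161.85297205] [189.07323785 154.33837668]
```

View pics/cs1b.png

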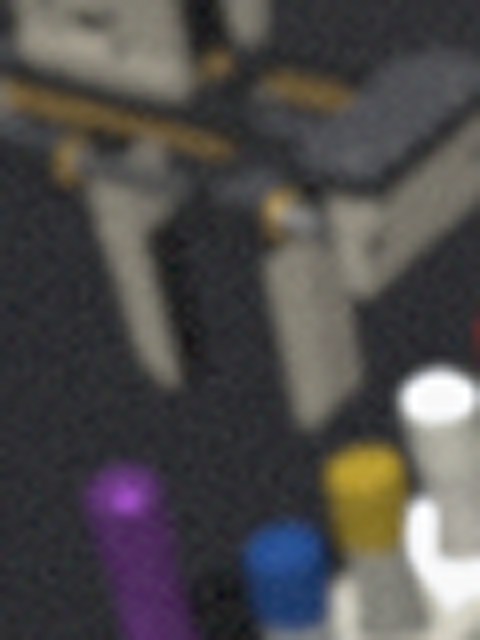

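>>> send_rows(
  commands=[
    [[0.1,-0.2,-3],0],
    [[0.1,-0.2,-6],0],
    [[0.1,-0.2,-8],0],
    [[0.1,-0.2,-9.7],0],
    [[0.1,-0.2,-9.7],0],
    [[0.1,-0.2,-9.7],0],
  ],
)

```text
time_s: 3.2
tcp_pos: [0.5657, -0.3283, 0.0725]
tool_rot: [-0.538, 1.569, -0.63]
contact_force: [0.1, 0.0, 0.5]
finger_gap: 0.0467
```

>>> send_rows(
  commands=[
    [[0,0,0],0],
    [[0,0,0],0],
    [[0,0,0],0],
    [[0,0,0],0],
    [[0,0,0],0],
    [[0,0,0],0],
  ],
  claw=1,
  newtons=35,
)

```text
time_s: 3.95
tcp_pos: [0.5654, -0.3281, 0.0718]
tool_rot: [-0.328, 1.57, -0.42]
contact_force: [0.9, 0.0, 4.2]
finger_gap: 0.0241
```

```bash
python3 - <<'E'
from st import *
st(); snap("top",2);snap("scene",2)
crop("scene2",130,100,150,130,4,"pics/cs2.png")
E
```

```text
t 3.95 tcp [ 0.5654 -0.3281  0.0718] F [0.95 0.01 4.24] gap 0.0241 yaxis yaw 1.479 xaxis [ 0. -0. -1.] q [-0.6   0.7   1.47  0.    0.97 -2.08]
```

View pics/cs2.png

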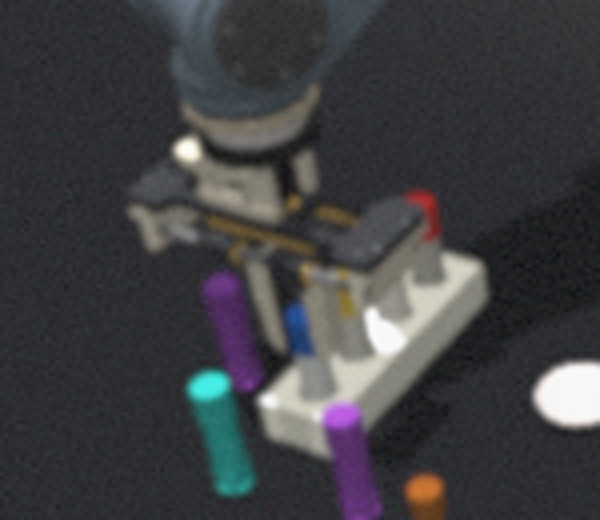

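>>> send_rows(
  commands=[
    [[0,0,1.5],0],
    [[0,0,4],0],
    [[0,0,9],0],
    [[0,0,14],0],
    [[-1,6,18.8],0],
    [[-5.3,52.4,18.8],0.29],
    [[-5.3,52.4,18.8],0.29],
    [[-5.3,52.4,18.8],0.29],
    [[-5.3,52.4,18.8],0.29],
    [[-5.3,52.4,18.8],0.29],
    [[-5.3,52.4,18.8],0.29],
    [[-5.3,52.4,18.8],0.29],
  ],
)

```text
time_s: 5.55
tcp_pos: [0.5154, 0.1578, 0.2597]
tool_rot: [-0.193, 1.57, 0.005]
contact_force: [0.9, 0.4, 0.3]
finger_gap: 0.0239
```

```bash
python3 st.py
```

```text
t 5.55 tcp [0.5154 0.1578 0.2597] F [0.87 0.41 0.29] gap 0.0239 yaxis yaw 1.7689 xaxis [ 0.001  0.    -1.   ] q [ 0.21  0.29  1.63 -0.    1.22 -1.56]
```

>>> send_rows(
  commands=[
    [[-0.3,3.8,0],0],
    [[-0.3,3.8,0],0],
    [[-0.3,3.8,-4],0],
    [[-0.3,3.8,-8],0],
    [[-0.3,3.8,-8],0],
    [[-0.3,3.8,-8],0],
  ],
)

```text
time_s: 6.3
tcp_pos: [0.5139, 0.1935, 0.1805]
tool_rot: [0.016, 1.569, 0.214]
contact_force: [-0.3, 1.0, -0.2]
finger_gap: 0.0242
```

```bash
python3 - <<'E'
from st import *
st(); snap("top",3);snap("scene",3)
crop("scene3",310,100,140,140,4,"pics/cs3.png");crop("top3",210,130,140,140,4,"pics/ct3.png")
E
```

```text
t 6.3 tcp [0.5139 0.1935 0.1805] F [-0.28  1.   -0.24] gap 0.0242 yaxis yaw 1.7684 xaxis [ 0.002  0.    -1.   ] q [ 0.28  0.39  1.7  -0.    1.05 -1.49]
```

View pics/cs3.png

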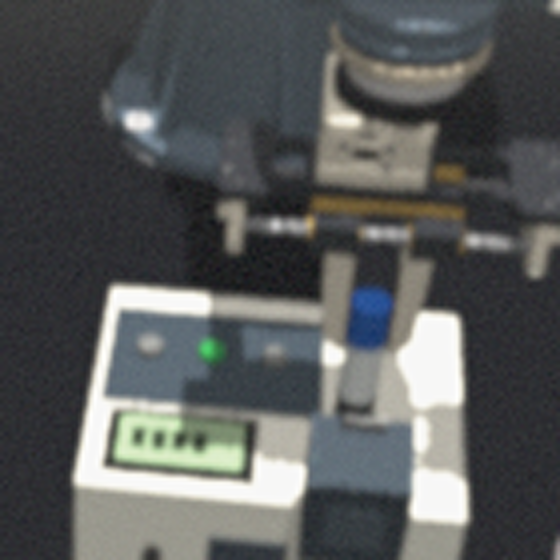

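View pics/ct3.png

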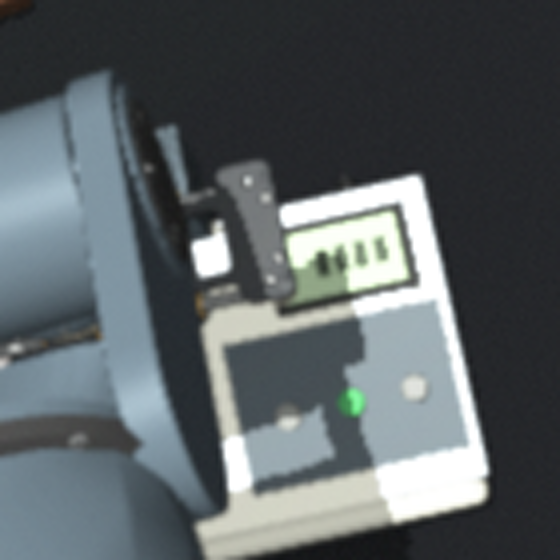

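```bash
python3 - <<'E'
from h import *
s=load("scene3")
im=s["image"];hsv=cv2.cvtColor(im,cv2.COLOR_RGB2HSV)
m=cv2.inRange(hsv[160:195,390:415],(105,150,60),(122,255,255)); ys,xs=np.nonzero(m)
print("mask cx per row",[(160+y,(390+xs[ys==y].min(),390+xs[ys==y].max())) for y in np.unique(ys)])
def hull(cx,cy,zb):
    P=[]
    for z in(.062,.092):
        for a in np.linspace(0,2*np.pi,24): P.append(proj(s,[cx+.0125*np.cos(a),cy+.0125*np.sin(a),zb+z]))
    P=np.array(P); return P.min(0),P.max(0)
print(hull(.5139,.1935,.1187))
zb=.1187
print("foot centre",proj(s,[.5139,.1935,zb]),"cap top",proj(s,[.5139,.1935,zb+.092]))
crop("scene3",385,160,35,55,14,"pics/cs3b.png")
E
```

```text
mask cx per row [(np.int64(172), (np.int64(400), np.int64(404))), (np.int64(173), (np.int64(399), np.int64(406))), (np.int64(174), (np.int64(398), np.int64(406))), (np.int64(175), (np.int64(398), np.int64(407))), (np.int64(176), (np.int64(398), np.int64(407))), (np.int64(177), (np.int64(399), np.int64(406))), (np.int64(178), (np.int64(398), np.int64(406))), (np.int64(179), (np.int64(398), np.int64(406))), (np.int64(180), (np.int64(398), np.int64(406))), (np.int64(181), (np.int64(398), np.int64(405))), (np.int64(182), (np.int64(398), np.int64(405))), (np.int64(183), (np.int64(398), np.int64(405))), (np.int64(184), (np.int64(398), np.int64(405))), (np.int64(185), (np.int64(399), np.int64(404)))]
(array([395.57699864, 171.58739042]), array([407.68395791, 188.06656837]))
foot centre [397.98626935 203.89862345] cap top [402.32990529 174.86688532]
```

View pics/cs3b.png

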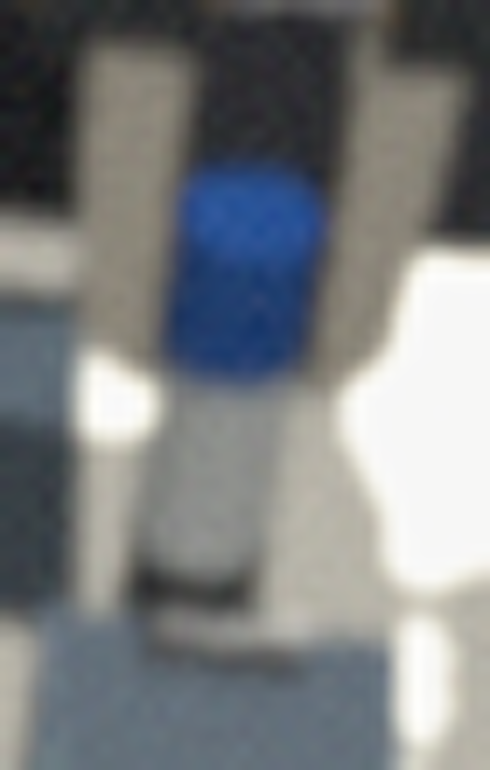

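```bash
python3 - <<'E'
from h import *
t=load("top0");s=load("scene0")
def f(c,x0,y0,k,pts,z): return np.array([onz(c,(x0+(x+.5)/k-.5,y0+(y+.5)/k-.5),z)[:2] for x,y in pts])
A=f(t,220,155,5,[(28,197),(475,93),(560,468),(103,575)],.085)
B=f(s,320,160,6,[(643,425),(50,365),(107,67),(630,112)],.085)
M=np.array([[.1,.12],[.1,-.12],[-.1,-.12],[-.1,.12]])
for nm,C in(("top",A),("scene",B)):
    z=(M[:,0]+1j*M[:,1]);w=C[:,0]+1j*C[:,1];c=w.mean();k=np.vdot(z,w-c)/np.vdot(z,z)
    g=k/abs(k)
    P=lambda x,y:[round((c+g*(x+1j*y)).real,4),round((c+g*(x+1j*y)).imag,4)]
    print(nm,"ctr",c,"yaw",np.angle(k),"scale",abs(k),"res",np.abs(w-c-g*z).round(4),"well",P(.052,.05),"read",P(-.035,-.045))
print("well",f(t,220,155,5,[(177,256)],.085),"keys",f(t,220,155,5,[(310,397),(388,378),(468,359)],.092),f(s,320,160,6,[(166,157),(258,164),(352,172)],.092))
E
```

```text
top ctr (0.4705515114447967+0.1362315435225136j) yaw 0.19811006285616425 scale 1.0090597348729533 res [0.0007 0.0019 0.0009 0.0023] well [np.float64(0.5117), np.float64(0.1955)] read [np.float64(0.4451), np.float64(0.0852)]
scene ctr (0.4711160683851374+0.13647705962793638j) yaw 0.19592172030918167 scale 1.0146112068788236 res [0.0024 0.0021 0.0024 0.0025] well [np.float64(0.5124), np.float64(0.1956)] read [np.float64(0.4455), np.float64(0.0855)]
well [[0.51176762 0.19551281]] keys [[0.43619637 0.12598089]
 [0.44489044 0.08544587]
 [0.45354916 0.04387933]] [[0.45736202 0.04545673]
 [0.44841841 0.08582567]
 [0.43992256 0.1269104 ]]
```

>>> send_rows(
  commands=[
    [[0,0,-0.8],0],
    [[0,0,-1.5],0],
    [[0,0,-1.5],0],
    [[0,0,-1.5],0],
  ],
)

```text
time_s: 6.9
tcp_pos: [0.513, 0.1939, 0.1638]
tool_rot: [-3.01, 1.571, -2.812]
contact_force: [0.3, -0.1, 0.4]
finger_gap: 0.0242
```

```bash
python3 st.py
```

```text
t 6.9 tcp [0.513  0.1939 0.1638] F [ 0.26 -0.14  0.4 ] gap 0.0242 yaxis yaw 1.769 xaxis [-0. -0. -1.] q [ 0.28  0.41  1.71 -0.    1.02 -1.49]
```

>>> send_rows(
  commands=[
    [[-0.08,0.17,0],0],
    [[-0.08,0.17,-0.8],0],
    [[-0.08,0.17,-1.4],0],
    [[-0.08,0.17,-1.4],0],
    [[-0.08,0.17,-1.4],0],
  ],
)

```text
time_s: 7.52
tcp_pos: [0.5123, 0.1956, 0.1497]
tool_rot: [-3.027, 1.571, -2.829]
contact_force: [-0.0, 0.3, -0.2]
finger_gap: 0.0241
```

```bash
python3 - <<'E'
from st import *
st(); snap("scene",4)
crop("scene4",370,150,60,75,8,"pics/cs4.png")
E
```

```text
t 7.53 tcp [0.5123 0.1956 0.1497] F [-0.01  0.27 -0.23] gap 0.0241 yaxis yaw 1.769 xaxis [-0. -0. -1.] q [ 0.28  0.43  1.72 -0.    0.99 -1.49]
```

View pics/cs4.png

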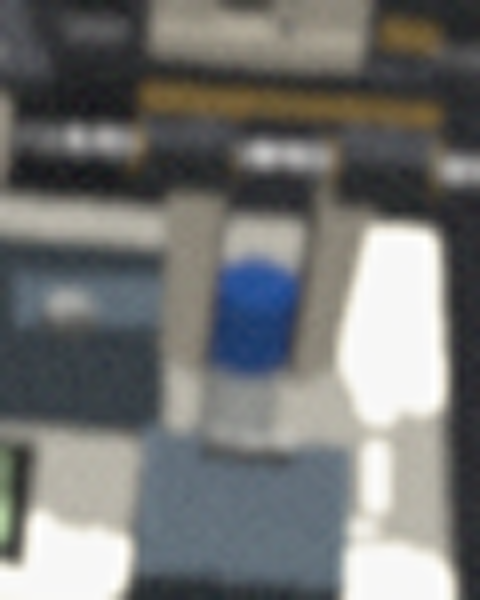

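The cell hangs straight over the well with its foot just hidden behind the open lid's top edge, near crop (250,445). Now I'll go in, watching the force.

>>> send_rows(
  commands=[
    [[0,0,-0.2],0],
    [[0,0,-0.4],0],
    [[0,0,-0.5],0],
    [[0,0,-0.5],0],
  ],
)

```text
time_s: 8.07
tcp_pos: [0.5122, 0.1955, 0.1446]
tool_rot: [-3.044, 1.571, -2.846]
contact_force: [-0.1, 0.5, -0.6]
finger_gap: 0.0242
```

>>> send_rows(
  commands=[
    [[0,0,-0.15],0],
    [[0,0,-0.3],0],
    [[0,0,-0.3],0],
  ],
)

```text
time_s: 8.45
tcp_pos: [0.5124, 0.1957, 0.1418]
tool_rot: [0.231, 1.57, 0.429]
contact_force: [0.8, 0.4, -0.2]
finger_gap: 0.0243
```

>>> send_rows(
  commands=[
    [[0,0,-0.15],0],
    [[0,0,-0.3],0],
    [[0,0,-0.3],0],
  ],
)

```text
time_s: 8.82
tcp_pos: [0.5123, 0.1956, 0.1387]
tool_rot: [0.32, 1.571, 0.519]
contact_force: [2.2, 2.0, -0.6]
finger_gap: 0.0245
```

>>> send_rows(
  commands=[
    [[0,0,-0.2],0],
    [[0,0,-0.4],0],
    [[0,0,-0.4],0],
  ],
)

```text
time_s: 9.2
tcp_pos: [0.5122, 0.1956, 0.1346]
tool_rot: [1.693, 1.571, 1.891]
contact_force: [2.0, 2.4, -0.3]
finger_gap: 0.0244
```

>>> send_rows(
  commands=[
    [[0.03,0.03,0],0],
    [[0.04,0.04,-0.2],0],
    [[0.04,0.04,-0.4],0],
    [[0.04,0.04,-0.5],0],
    [[0.04,0.04,-0.5],0],
  ],
)

```text
time_s: 9.82
tcp_pos: [0.5125, 0.1959, 0.1296]
tool_rot: [-2.918, 1.57, -2.72]
contact_force: [2.1, 0.9, -1.4]
finger_gap: 0.0247
```

>>> send_rows(
  commands=[
    [[0.04,0.02,-0.2],0],
    [[0.04,0.02,-0.4],0],
    [[0.04,0.02,-0.6],0],
    [[0.04,0.02,-0.6],0],
  ],
)

```text
time_s: 10.32
tcp_pos: [0.5129, 0.1961, 0.1235]
tool_rot: [-3.018, 1.57, -2.82]
contact_force: [0.1, 0.1, -0.4]
finger_gap: 0.0242
```

>>> send_rows(
  commands=[
    [[0,0,-0.3],0],
    [[0,0,-0.6],0],
    [[0,0,-0.9],0],
    [[0,0,-1.1],0],
    [[0,0,-1.1],0],
  ],
)

```text
time_s: 10.95
tcp_pos: [0.5129, 0.1961, 0.1126]
tool_rot: [-2.971, 1.57, -2.773]
contact_force: [0.2, 0.4, -0.5]
finger_gap: 0.0242
```

>>> send_rows(
  commands=[
    [[0,0,-0.1],0],
    [[0,0,-0.2],0],
    [[0,0,-0.2],0],
  ],
)

```text
time_s: 11.32
tcp_pos: [0.513, 0.1962, 0.1107]
tool_rot: [-2.889, 1.571, -2.691]
contact_force: [-0.4, -0.1, -0.1]
finger_gap: 0.0245
```

>>> send_rows(
  commands=[
    [[0,0,-0.1],0],
    [[0,0,-0.1],0],
  ],
)

```text
time_s: 11.58
tcp_pos: [0.513, 0.1961, 0.1097]
tool_rot: [-3.125, 1.571, -2.927]
contact_force: [-0.4, -0.2, -0.5]
finger_gap: 0.0247
```

>>> send_rows(
  commands=[
    [[0,0,-0.1],0],
    [[0,0,-0.1],0],
  ],
)

```text
time_s: 11.82
tcp_pos: [0.513, 0.1961, 0.1087]
tool_rot: [-2.975, 1.571, -2.776]
contact_force: [-0.4, 0.5, -0.3]
finger_gap: 0.0241
```

>>> send_rows(
  commands=[
    [[0,0,-0.1],0],
    [[0,0,-0.1],0],
  ],
)

```text
time_s: 12.08
tcp_pos: [0.513, 0.1962, 0.1077]
tool_rot: [3.08, 1.571, -3.005]
contact_force: [-1.5, 0.1, -0.4]
finger_gap: 0.0242
```

>>> send_rows(
  commands=[
    [[0,0,-0.1],0],
    [[0,0,-0.1],0],
  ],
)

```text
time_s: 12.32
tcp_pos: [0.5132, 0.1962, 0.1068]
tool_rot: [0.048, 1.57, 0.246]
contact_force: [-0.6, 0.1, 0.2]
finger_gap: 0.0242
```

>>> send_rows(
  commands=[
    [[0,0,-0.1],0],
    [[0,0,-0.1],0],
  ],
)

```text
time_s: 12.58
tcp_pos: [0.5133, 0.1962, 0.106]
tool_rot: [0.061, 1.57, 0.26]
contact_force: [0.2, -0.2, 3.6]
finger_gap: 0.0238
```

>>> send_rows(
  commands=[
    [[0,0,-0.1],0],
    [[0,0,-0.1],0],
  ],
)

```text
time_s: 12.82
tcp_pos: [0.5135, 0.1963, 0.1054]
tool_rot: [0.022, 1.569, 0.221]
contact_force: [0.4, -0.6, 6.6]
finger_gap: 0.0245
```

>>> send_rows(
  commands=[
    [[0,0,-0.1],0],
    [[0,0,-0.1],0],
  ],
)

```text
time_s: 13.08
tcp_pos: [0.5135, 0.1964, 0.1043]
tool_rot: [0.202, 1.569, 0.4]
contact_force: [0.1, 0.3, 5.2]
finger_gap: 0.0243
```

>>> send_rows(
  commands=[
    [[0,0,-0.1],0],
    [[0,0,-0.1],0],
  ],
)

```text
time_s: 13.32
tcp_pos: [0.5127, 0.1959, 0.1022]
tool_rot: [-2.809, 1.57, -2.61]
contact_force: [2.6, -0.7, -5.7]
finger_gap: 0.0243
```

>>> send_rows(
  commands=[
    [[0,0,-0.1],0],
    [[0,0,-0.1],0],
  ],
)

```text
time_s: 13.58
tcp_pos: [0.5124, 0.196, 0.1008]
tool_rot: [3.137, 1.569, -2.948]
contact_force: [2.1, 0.4, -12.1]
finger_gap: 0.0244
```

>>> send_rows(
  commands=[
    [[0,0,-0.05],0],
    [[0,0,-0.05],0],
  ],
)

```text
time_s: 13.82
tcp_pos: [0.5126, 0.1962, 0.1007]
tool_rot: [3.09, 1.57, -2.995]
contact_force: [1.6, 0.3, -12.3]
finger_gap: 0.0242
```

>>> send_rows(
  commands=[
    [[0,0,-0.05],0],
    [[0,0,-0.05],0],
  ],
)

```text
time_s: 14.08
tcp_pos: [0.5128, 0.1962, 0.1006]
tool_rot: [3.044, 1.57, -3.041]
contact_force: [1.1, 0.7, -11.8]
finger_gap: 0.0243
```

>>> send_rows(
  commands=[
    [[0,0,0],0],
    [[0,0,0],0],
    [[0,0,0],0],
  ],
)

```text
time_s: 14.45
tcp_pos: [0.5129, 0.1962, 0.1006]
tool_rot: [3.083, 1.57, -3.002]
contact_force: [0.3, 1.0, -12.1]
finger_gap: 0.024
```

>>> send_rows(
  commands=[
    [[0,0,-0.05],0],
    [[0,0,-0.05],0],
  ],
)

```text
time_s: 14.7
tcp_pos: [0.5132, 0.1962, 0.1005]
tool_rot: [-0.072, 1.57, 0.126]
contact_force: [-0.2, 0.8, -9.2]
finger_gap: 0.0244
```

>>> send_rows(
  commands=[
    [[0,0,-0.05],0],
    [[0,0,-0.05],0],
  ],
)

```text
time_s: 14.95
tcp_pos: [0.5133, 0.1962, 0.1001]
tool_rot: [-0.009, 1.57, 0.19]
contact_force: [0.3, 0.2, -3.8]
finger_gap: 0.024
```

>>> send_rows(
  commands=[
    [[0,0,-0.05],0],
    [[0,0,-0.05],0],
  ],
)

```text
time_s: 15.2
tcp_pos: [0.5134, 0.1962, 0.0997]
tool_rot: [0.032, 1.57, 0.23]
contact_force: [-0.1, 0.4, -0.4]
finger_gap: 0.0243
```

>>> send_rows(
  commands=[
    [[0,0,-0.04],0],
    [[0,0,-0.04],0],
  ],
)

```text
time_s: 15.45
tcp_pos: [0.5136, 0.1963, 0.0995]
tool_rot: [0.005, 1.569, 0.203]
contact_force: [-0.6, -0.1, 4.8]
finger_gap: 0.0245
```

>>> send_rows(
  commands=[
    [[0,0,-0.04],0],
    [[0,0,-0.04],0],
    [[0,0,-0.04],0],
  ],
)

```text
time_s: 15.82
tcp_pos: [0.5137, 0.1963, 0.0995]
tool_rot: [0.029, 1.569, 0.228]
contact_force: [-0.6, -1.3, 9.7]
finger_gap: 0.0241
```

>>> send_rows(
  commands=[
    [[0,0,0.08],0],
    [[0,0,0.08],0],
  ],
)

```text
time_s: 16.08
tcp_pos: [0.5133, 0.1962, 0.0995]
tool_rot: [0.037, 1.57, 0.235]
contact_force: [0.5, -0.0, 4.4]
finger_gap: 0.0241
```

>>> send_rows(
  commands=[
    [[0,0,0],0],
    [[0,0,0],0],
    [[0,0,0],0],
    [[0,0,0],0],
  ],
  claw=-0.1,
)

```text
time_s: 16.58
tcp_pos: [0.5129, 0.1961, 0.0991]
tool_rot: [-2.919, 1.571, -2.721]
contact_force: [-0.1, -0.3, -0.1]
finger_gap: 0.0509
```

>>> send_rows(
  commands=[
    [[0,0,2],0],
    [[0,0,5],0],
    [[0,0,9],0],
    [[0,0,13],0],
    [[-10,-5,15],0],
    [[-15,-10,15],0],
    [[-15,-15,15],0],
    [[-15,-15,15],0],
  ],
  claw=-0.1,
)

```text
time_s: 17.58
tcp_pos: [0.3615, 0.0448, 0.2495]
tool_rot: [-0.508, 1.57, -0.31]
contact_force: [-0.1, 0.3, -0.0]
finger_gap: 0.0511
```

```bash
python3 - <<'E'
from st import *
st(); t=snap("top",5);s=snap("scene",5)
crop("scene5",310,100,140,150,4,"pics/cs5.png");crop("top5",200,60,150,150,4,"pics/ct5.png")
E
```

```text
t 17.57 tcp [0.3615 0.0448 0.2495] F [-0.06  0.27 -0.04] gap 0.0511 yaxis yaw 1.7686 xaxis [ 0.001 -0.    -1.   ] q [-0.   -0.04  2.04 -0.    1.14 -1.77]
```

View pics/cs5.png

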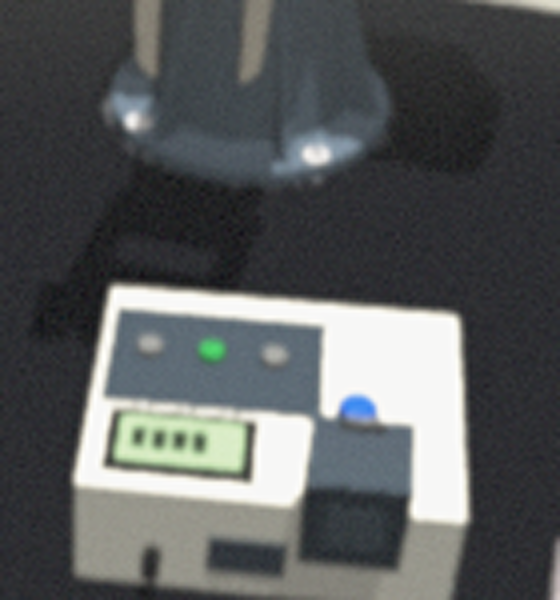

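View pics/ct5.png

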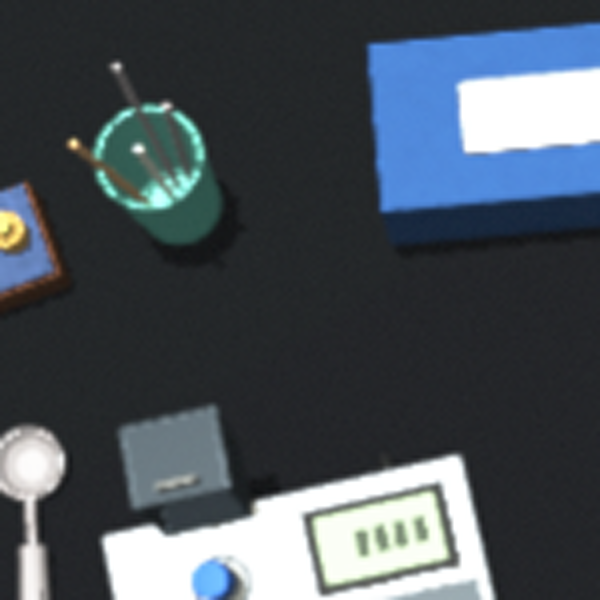

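```bash
python3 - <<'E'
from h import *
t=load("top5");s=load("scene5")
T=lambda x,y:(200+(x+.5)/4-.5,60+(y+.5)/4-.5); S=lambda x,y:(310+(x+.5)/4-.5,100+(y+.5)/4-.5)
E,_=tri(t,T(168.5,416.5),s,S(358.5,492));print("edge",E,_)
H=np.array([.5502,.2035,.086]);u=np.array([.9807,.1957,0]);print("rear",(E-H)@u,"up",E[2]-.086,"side",(E-H)@np.array([-.1957,.9807,0]))
a=np.arctan2(E[2]-.086,-(E-H)@u);print("theta",a-.609)
print("cap",tri(t,T(213,578),s,S(358,404)))
print("cup base",onz(t,T(180,243),0),"rim near",onz(t,T(165,210),.1))
print("spoon",onz(t,T(30,495),0.01))
E
```

```text
edge [0.61147533 0.21420449 0.15111611] 0.0006215224500776399
rear 0.06218758134805794 up 0.06511611200039177 side -0.0014936867934785536
theta 1.7241942601973936
cap (array([0.51223081, 0.19365685, 0.12812087]), np.float64(0.002487080039951615))
cup base [0.77082856 0.24024107 0.        ] rim near [0.76095161 0.22795378 0.1       ]
spoon [0.58624804 0.34709013 0.01      ]
```

>>> send_rows(
  commands=[
    [[0,0,2],0],
    [[27.7,17.6,2],0],
    [[27.7,17.6,2],0],
    [[27.7,17.6,2],0],
    [[27.7,17.6,2],0],
    [[27.7,17.6,2],0],
    [[27.7,17.6,2],0],
    [[27.7,17.6,2],0],
    [[27.7,17.6,2],0],
  ],
  claw=1,
  newtons=10,
)

```text
time_s: 18.8
tcp_pos: [0.6394, 0.2222, 0.2692]
tool_rot: [-3.025, 1.57, -2.826]
contact_force: [0.0, 0.1, 0.0]
finger_gap: 0.0007
```

```bash
python3 st.py
```

```text
t 18.8 tcp [0.6394 0.2222 0.2692] F [0.02 0.09 0.03] gap 0.0007 yaxis yaw 1.7691 xaxis [-0. -0. -1.] q [ 0.27  0.55  1.22 -0.    1.37 -1.5 ]
```

>>> send_rows(
  commands=[
    [[0,0,-5],0],
    [[0,0,-10],0],
    [[0,0,-13],0],
    [[0,0,-13.8],0],
    [[0,0,-13.8],0],
    [[0,0,-13.8],0],
  ],
)

```text
time_s: 19.55
tcp_pos: [0.6407, 0.2223, 0.1331]
tool_rot: [0.065, 1.568, 0.263]
contact_force: [-0.1, 0.0, 1.1]
finger_gap: 0.0006
```

```bash
python3 - <<'E'
from st import *
s=st(); p=s["tcp_pos"]
H=np.array([.5502,.2035,.086]);u=np.array([.9807,.1957,0])
for th in (1.6,1.45,1.3,1.1,.9,.7,.5,.3,.15,0.05,0.0):
    f=.062*np.cos(th)-.053*np.sin(th);up=.062*np.sin(th)+.053*np.cos(th)
    if th>1.5: up=.055
    P=H+u*(-f+.0075)+[0,0,up]; print(th,((P-p)*100).round(2))
E
```

```text
t 19.55 tcp [0.6407 0.2223 0.1331] F [-0.07  0.02  1.12] gap 0.0006 yaxis yaw 1.7689 xaxis [ 0.003  0.001 -1.   ] q [ 0.27  0.67  1.36 -0.    1.11 -1.5 ]
1.6 [-2.94 -0.66  0.79]
1.45 [-3.89 -0.85  2.08]
1.3 [-4.93 -1.06  2.68]
1.1 [-6.44 -1.36  3.22]
0.9 [-8.02 -1.67  3.44]
0.7 [-9.62 -1.99  3.33]
0.5 [-11.16  -2.3    2.91]
0.3 [-12.59  -2.59   2.18]
0.15 [-13.55  -2.78   1.45]
0.05 [-14.13  -2.89   0.89]
0.0 [-14.4   -2.95   0.59]
```

>>> send_rows(
  commands=[
    [[-1.2,-0.25,0.4],0],
    [[-2.2,-0.45,0.6],0],
    [[-2.9,-0.65,0.8],0],
    [[-3.4,-0.75,1.5],0],
    [[-3.9,-0.85,2.1],0],
    [[-4.9,-1.05,2.7],0],
    [[-5.7,-1.2,3.0],0],
    [[-6.4,-1.35,3.2],0],
    [[-7.2,-1.5,3.35],0],
    [[-8.0,-1.65,3.4],0],
    [[-8.0,-1.65,3.4],0],
  ],
)

```text
time_s: 20.92
tcp_pos: [0.5593, 0.2056, 0.1652]
tool_rot: [3.105, 1.57, -2.98]
contact_force: [-0.0, 0.0, 1.2]
finger_gap: 0.0004
```

```bash
python3 - <<'E'
from st import *
st(); t=snap("top",6);s=snap("scene",6)
crop("scene6",310,80,140,150,4,"pics/cs6.png")
E
```

```text
t 20.93 tcp [0.5593 0.2056 0.1652] F [-0.03  0.04  1.18] gap 0.0004 yaxis yaw 1.7691 xaxis [-0.001 -0.    -1.   ] q [ 0.27  0.49  1.58  0.    1.07 -1.5 ]
```

View pics/cs6.png

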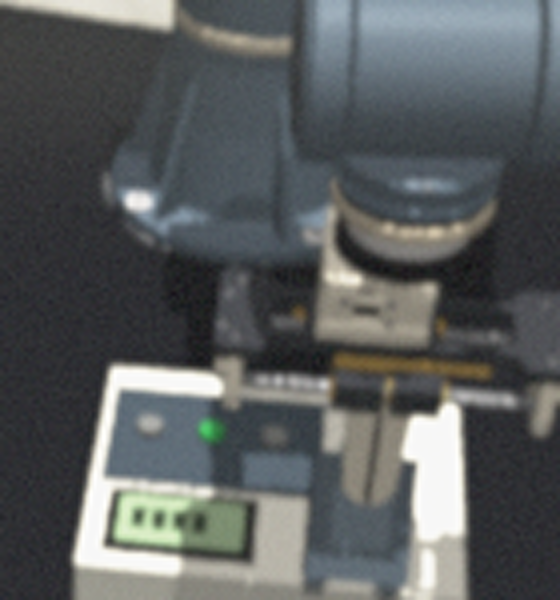

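>>> send_rows(
  commands=[
    [[-0.8,-0.17,-0.05],0],
    [[-1.6,-0.35,-0.1],0],
    [[-2.4,-0.5,-0.3],0],
    [[-3.15,-0.65,-0.5],0],
    [[-3.9,-0.8,-0.85],0],
    [[-4.6,-0.95,-1.2],0],
    [[-5.1,-1.05,-1.6],0],
    [[-5.5,-1.1,-1.9],0],
    [[-5.5,-1.1,-1.9],0],
  ],
)

```text
time_s: 22.15
tcp_pos: [0.5047, 0.1946, 0.146]
tool_rot: [-3.139, 1.57, -2.941]
contact_force: [0.8, -0.1, 0.2]
finger_gap: 0.0005
```

```bash
python3 st.py
```

```text
t 22.15 tcp [0.5047 0.1946 0.146 ] F [ 0.85 -0.08  0.21] gap 0.0005 yaxis yaw 1.769 xaxis [-0. -0. -1.] q [ 0.28  0.42  1.74  0.    0.97 -1.49]
```

>>> send_rows(
  commands=[
    [[-0.4,-0.1,-0.2],0],
    [[-0.7,-0.14,-0.4],0],
    [[-0.7,-0.14,-0.5],0],
    [[-0.7,-0.14,-0.5],0],
  ],
)

```text
time_s: 22.65
tcp_pos: [0.498, 0.1933, 0.1412]
tool_rot: [-2.734, 1.571, -2.536]
contact_force: [-0.2, 0.1, 0.5]
finger_gap: 0.0006
```

>>> send_rows(
  commands=[
    [[0,0,-0.1],0],
    [[0,0,-0.1],0],
  ],
)

```text
time_s: 22.9
tcp_pos: [0.498, 0.1932, 0.1402]
tool_rot: [-2.581, 1.571, -2.383]
contact_force: [1.0, -0.8, 0.6]
finger_gap: 0.0005
```

>>> send_rows(
  commands=[
    [[0,0,-0.1],0],
    [[0,0,-0.1],0],
  ],
)

```text
time_s: 23.15
tcp_pos: [0.498, 0.1933, 0.1393]
tool_rot: [2.933, 1.571, 3.131]
contact_force: [-1.6, -0.4, 2.2]
finger_gap: 0.0003
```

>>> send_rows(
  commands=[
    [[0,0,-0.05],0],
    [[0,0,-0.05],0],
  ],
)

```text
time_s: 23.4
tcp_pos: [0.498, 0.1933, 0.1392]
tool_rot: [-0.559, 1.571, -0.361]
contact_force: [-3.2, -1.1, 8.0]
finger_gap: 0.0002
```

>>> send_rows(
  commands=[
    [[0,0,-0.03],0],
    [[0,0,-0.03],0],
  ],
)

```text
time_s: 23.65
tcp_pos: [0.498, 0.1933, 0.1392]
tool_rot: [-0.113, 1.571, 0.086]
contact_force: [-5.0, -1.7, 11.1]
finger_gap: 0.0004
```

>>> send_rows(
  commands=[
    [[0,0,2],0],
    [[0,0,6],0],
    [[-2.6,-5,6],0],
    [[-5.2,-10.8,6],0],
    [[-5.2,-10.8,6],0],
    [[-5.2,-10.8,6],0],
  ],
)

```text
time_s: 24.4
tcp_pos: [0.4466, 0.0854, 0.1987]
tool_rot: [0.058, 1.57, 0.255]
contact_force: [0.3, 0.4, -0.2]
finger_gap: 0.0006
```

```bash
python3 - <<'E'
from st import *
st(); t=snap("top",7);s=snap("scene",7)
crop("scene7",310,100,140,140,4,"pics/cs7.png");crop("top7",210,140,140,140,4,"pics/ct7.png")
E
```

```text
t 24.4 tcp [0.4466 0.0854 0.1987] F [ 0.32  0.41 -0.17] gap 0.0006 yaxis yaw 1.7683 xaxis [ 0.001  0.    -1.   ] q [ 0.09  0.2   1.91  0.    1.03 -1.68]
```

View pics/cs7.png

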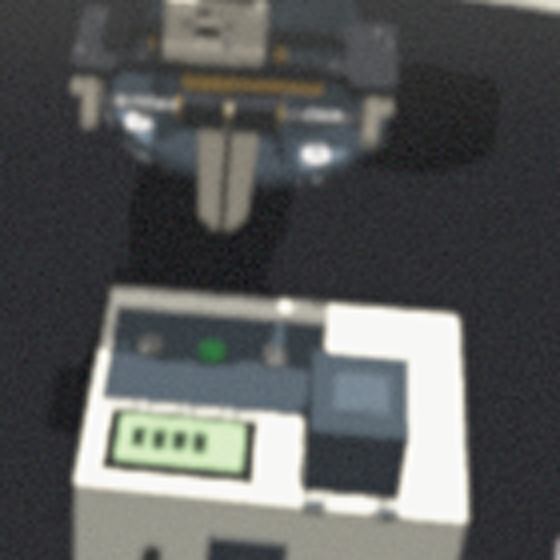

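View pics/ct7.png

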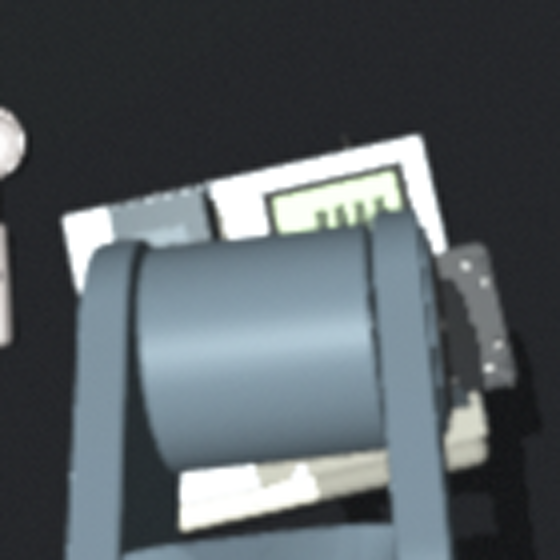

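The lid is flat shut over the cell: its top is at scene crop (360,390), level with the meter. Next I'll go down to just above READ.

>>> send_rows(
  commands=[
    [[0,0,-4],0],
    [[-0.05,0,-7],0],
    [[-0.05,0,-9],0],
    [[-0.05,0,-10],0],
    [[-0.05,0,-10],0],
    [[-0.05,0,-10],0],
  ],
)

```text
time_s: 25.25
tcp_pos: [0.4461, 0.0855, 0.0991]
tool_rot: [-0.094, 1.57, 0.105]
contact_force: [-0.3, 0.1, 0.1]
finger_gap: 0.0001
```

```bash
python3 - <<'E'
from st import *
st(); s=snap("scene",8)
crop("scene8",320,140,80,80,7,"pics/cs8.png")
E
```

```text
t 25.25 tcp [0.4461 0.0855 0.0991] F [-0.31  0.06  0.15] gap 0.0001 yaxis yaw 1.7694 xaxis [ 0.001  0.    -1.   ] q [ 0.09  0.36  2.    0.    0.78 -1.68]
```

View pics/cs8.png

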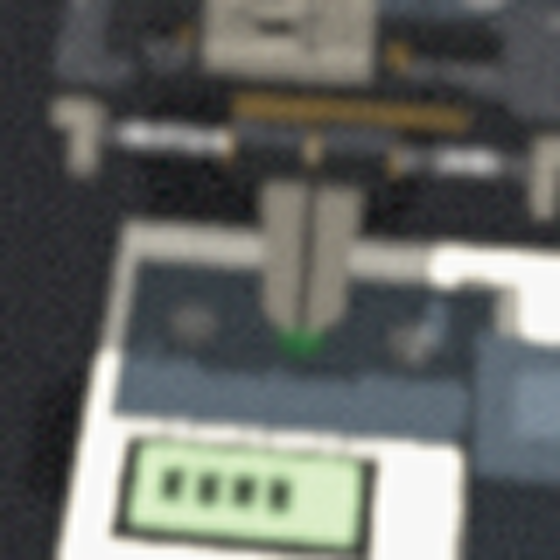

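The closed tips sit centred over the green key at crop (300,345), clear of both grey keys.

>>> send_rows(
  commands=[
    [[0,0,-0.3],0],
    [[0,0,-0.5],0],
    [[0,0,-0.6],0],
    [[0,0,-0.6],0],
  ],
)

```text
time_s: 25.8
tcp_pos: [0.4455, 0.0852, 0.0924]
tool_rot: [-3.135, 1.571, -2.937]
contact_force: [0.1, -0.8, 1.1]
finger_gap: 0.0003
```

>>> send_rows(
  commands=[
    [[0,0,-0.1],0],
    [[0,0,-0.1],0],
  ],
)

```text
time_s: 26.05
tcp_pos: [0.4456, 0.0852, 0.0916]
tool_rot: [-0.502, 1.571, -0.304]
contact_force: [-1.5, 0.3, 4.4]
finger_gap: 0.0008
```

>>> send_rows(
  commands=[
    [[0,0,-0.1],0],
    [[0,0,-0.1],0],
  ],
)

```text
time_s: 26.3
tcp_pos: [0.4455, 0.0852, 0.0906]
tool_rot: [-0.957, 1.571, -0.759]
contact_force: [-2.3, -0.2, 5.9]
finger_gap: 0.0003
```

>>> send_rows(
  commands=[
    [[0,0,-0.1],0],
    [[0,0,-0.1],0],
  ],
)

```text
time_s: 26.55
tcp_pos: [0.4455, 0.0853, 0.0895]
tool_rot: [-1.495, 1.571, -1.296]
contact_force: [-2.0, -0.9, 5.9]
finger_gap: 0.0005
```

>>> send_rows(
  commands=[
    [[0,0,-0.08],0],
    [[0,0,-0.08],0],
  ],
)

```text
time_s: 26.8
tcp_pos: [0.4455, 0.0853, 0.0886]
tool_rot: [-2.334, 1.571, -2.136]
contact_force: [-0.6, -1.0, 3.4]
finger_gap: 0.0003
```

>>> send_rows(
  commands=[
    [[0,0,-0.05],0],
    [[0,0,-0.05],0],
  ],
)

```text
time_s: 27.05
tcp_pos: [0.4455, 0.0852, 0.0882]
tool_rot: [-2.671, 1.571, -2.473]
contact_force: [-2.0, 0.2, 6.3]
finger_gap: 0.0006
```

>>> send_rows(
  commands=[
    [[0,0,-0.04],0],
    [[0,0,-0.04],0],
  ],
)

```text
time_s: 27.3
tcp_pos: [0.4455, 0.0852, 0.0881]
tool_rot: [-1.633, 1.571, -1.435]
contact_force: [-3.2, -0.8, 9.9]
finger_gap: 0.0003
```

On the stop: z is no longer moving, and the force peaked, dipped, then rose. Next I'll release and clear out.

>>> send_rows(
  commands=[
    [[0,0,0],0],
    [[0,0,0.3],0],
    [[0,0,1],0],
    [[0,0,4],0],
    [[0,0,9],0],
    [[0,0,14],0],
    [[-8,-10,16],0],
    [[-14,-18,16],0],
    [[-14,-18,16],0],
    [[-14,-18,16],0],
    [[-14,-18,16],0],
  ],
)

```text
time_s: 28.68
tcp_pos: [0.3045, -0.0961, 0.2481]
tool_rot: [-0.776, 1.57, -0.582]
contact_force: [0.8, 0.4, 0.1]
finger_gap: 0.0005
```

```bash
python3 - <<'E'
from st import *
st(); t=snap("top",9);s=snap("scene",9)
for n in ("top","scene"):
    a=load(n+"0")["image"].astype(int);b=load(n+"9")["image"].astype(int)
    print(n)
crop("scene9",310,100,140,140,4,"pics/cs9.png")
E
```

```text
t 28.68 tcp [ 0.3045 -0.0961  0.2481] F [0.83 0.45 0.06] gap 0.0005 yaxis yaw 1.7648 xaxis [ 0.001 -0.001 -1.   ] q [-0.45 -0.14  2.13 -0.    1.15 -2.22]
top
scene
```

View pics/cs9.png

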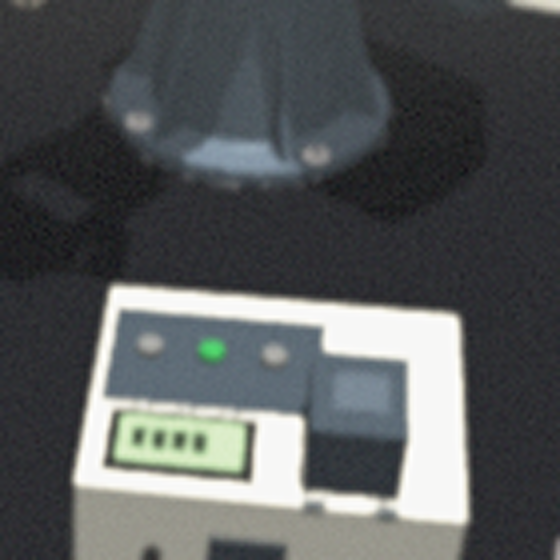

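View pics/scene9.png

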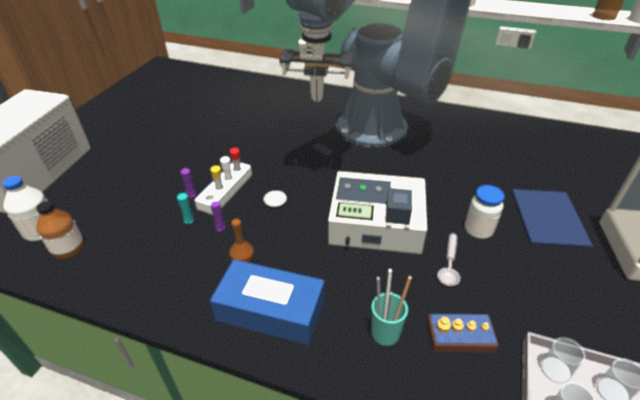

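View pics/top9.png

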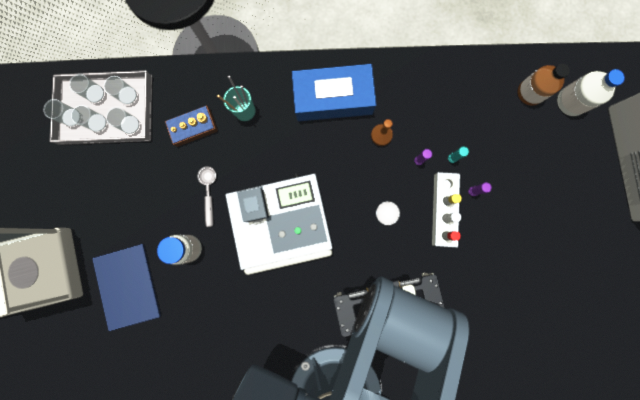

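The lid is shut at top view (252,204) and READ is back up at (298,231). The blue hole in the rack is empty, all other things stand where they were, and the arm is clear. Handing in.

```bash
python3 -c "
from rig import r
print(r.job_done())"
```

```text
the job is handed in; nothing more can be done
None
```

The job is done and handed in at about 28.7 s; it reports no verdict, so whether it passed is unknown.

- **Standard:** I took the blue-capped standard from the rack and put it in the well. The spring balls resisted with about 6.6 N, then the cell snapped and pulled down with about 12 N. It stopped hard on the floor about 47 mm below the mouth, at about 10 N. After I let go, the camera put the cap top at 0.128 m, against 0.130 m expected from the arm.
- **Lid:** I pushed it shut from behind until it was rigid against its stop, at about 11 N down (12 N in all).
- **READ key:** With the lid shut, I pressed READ. The force peaked at about 6 N, dipped to 3.4 N as it snapped, and I stopped at about 10 N on the stop. I then let it come back up.
- **Final checks:** The last pictures show the lid shut, READ up, everything else where it was by eye, and the arm touching nothing. With the lid shut, the cell itself could not be seen. I had no direct reading of the cell switch, lid angle or key travel; those rest on the felt forces and arm heights.
- **Disagreements:** My first camera position estimates differed by 3–4 mm. Correcting a small pixel offset in my reading brought the two meter estimates within 1 mm. The two views of the seated cap still missed each other by about 2.5 mm.

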